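Clear up after an engine strip-down

TASK

Clear the mixed parts off the cardboard after the engine strip-down: put both wrench sockets in the rectangular tray and both rocker arms in the round pan. Keep the gudgeon pin with its connecting rod by sliding it through the ring at the top of the standing rod and leaving it there, sticking out about equally on both sides. Leave everything else on the bench where it is.

Things in the scene. Friction and masses are not known exactly. Their poses are not given: they have to be found in the camera images.
- socket_a: the smaller wrench socket: plain steel cylinder standing on end with a dark opening on top, 25 mm diameter, 38 mm high; origin at the centre of its underside, z up along its axis
- socket_b: the larger wrench socket: the same shape, 31 mm diameter, 42 mm high; origin at the centre of its underside
- rocker_a: one of two alike steel rocker arms lying flat: a round boss 24 mm diameter and 24 mm high in the middle (dark bore on top) with an arm 12 mm wide and 14 mm high to either side, about 75 mm long in all along its own x; origin under the boss's centre, z up
- rocker_b: one of two alike steel rocker arms lying flat: a round boss 24 mm diameter and 24 mm high in the middle (dark bore on top) with an arm 12 mm wide and 14 mm high to either side, about 75 mm long in all along its own x; origin under the boss's centre, z up
- pin: gudgeon pin: steel tube with closed-looking dark ends, 16 mm outside diameter, 90 mm long, lying level in the notch of the wooden cradle; origin at its middle, on its axis; its own y runs along the pin
- cradle: fixed wooden notch block under the middle of the pin, 60 mm across the pin, only 20 mm along it (its own y), 38 mm high; the pin's axis rests 38 mm above the work surface and 35 mm of the pin stick out free at either end; origin under its centre
- tray: fixed black rectangular plastic tray, 150 (own x) x 130 (own y) mm, 45 mm high, walls and floor about 4-5 mm, open on top; origin under its centre
- pan: fixed round bare-metal pan, 170 mm across at the rim, 152 mm at the foot, 45 mm high, wall and floor 4 mm, open on top; origin under its centre
- conrod: fixed connecting rod standing upright on a dark steel stand (foot 90 x 76 mm; stand and thick lower end reach 70 mm high), its small ring-shaped end on top; origin under the foot's centre, z up
- eye (a point): centre of the ring at the top of the connecting rod, 125 mm above the work surface; the hole is level and runs along own y, 22 mm bore (its bush is out), ring 33 mm outside diameter, 24 mm wide along y; either side may be entered
- spark_plug: bystander: spark plug lying down, 56 mm long, 20 mm wide hexagon in the middle with white ceramic to one side; origin under the middle, long axis its own x
- flange_nut: bystander: dark hexagon flange nut, 34 mm across, 16 mm high; origin under its centre
- piston: bystander: bare aluminium piston standing upright, 68 mm diameter, 60 mm high; origin under its centre
- tape_measure: bystander: yellow tape measure, 65 x 45 x 60 mm high; origin under its centre

How it is judged:
By the outcome, as a careful person would: the job done as asked, in the order asked, and still so for the second after the job is handed in, with the robot touching nothing.
It also fails if it takes over 72 s, if anything falls off the work surface, if the arm or the gripper's body presses on something with over 40 N, if the wrist force passes 120 N, or if a joint passes its speed limit or range.

ROBOT

A 6-joint arm with a two-finger parallel gripper is mounted at the origin on the work surface. World frame = base frame: x ahead of the robot, y to its left, z up, the work surface at z = 0. Lengths are in mm, angles in rad, forces in N, time in s.
With the tool pointing down it reaches from about 425 to 925 mm from the base axis. Payload 12.5 kg.
Tool frame: the origin (TCP) lies on the centre line of the jaws, within the pads' length; the fingertips stand 22 mm ahead of it and the grasp point (between the pads) lies 3 mm ahead of it; z points along the fingers, y is the line along which they close (so a half turn about z gives the same grasp; the last joint's range is limited). The gripper opens to 85 mm and grips with 20 to 120 N. Pads are 22 mm wide; open, the fingers measure 114 mm over their backs; the gripper's body (76 mm by 85 mm) begins 54 mm behind the grasp point. The pads swing forward as they close: fully open they stand 13 mm farther back than shut.
Start: joints at [-1.367, 0.491, 1.559, -0, 1.092, -0.106], TCP at [190.565, -595.254, 253.327] pointing down, gripper open.
Joint ranges: [-3.1, 3.1], [-0.84, 2.19], [0.05, 2.79], [-1.13, 4.28], [0.06, 2.93], [-2.69, 2.69]. Speed limits (rad/s): [2.22, 2.22, 2.79, 3.14, 3.14, 3.14].

INTERFACE

Orientations are given as a rotation vector (axis times angle).
In Python, from station import arm gives the robot as it stands.
- The arm moves only by the tool jog_arm, never from a script. Its argument "commands" is a list of rows, each an object with "dr": the turn, a rotation vector about the tool's x, y, z normalised to -1 to 1, where 1 is 2 pi rad, a list of three; "dp": the shift along the tool's x, y, z normalised to -1 to 1, where 1 is 0.4 m, a list of three; "hand": the closure, from 0 (fully open) to 1 (shut). In form: [{"dr": [rx, ry, rz], "dp": [dx, dy, dz], "hand": hand}, ...]. A call has 1 to 12 rows; each row shifts and turns the commanded pose from where the row before left it, along the tool's axes as they then stand; what a row does not reach is not made up. A row lasts 1/12 s, in which the tool goes at most 41.7 mm and 7.16 degrees, less where a joint would pass 70% of its speed; a pose out of reach is approached as far as the arm can. A call with a number of a shift or a turn outside -1 to 1 is refused whole. A call with a gripper value outside its range is refused whole. The fingers move at their own pace and stop on an object; "squeeze" is the grip in N (left out, the last holds). Time passes only in rows, so rows that do not move let the fingers close. It gives the time, the measured TCP pose, the force, the opening and the grip force at its end, in the units of the state.
- arm.get_state(): the state, without advancing time (a new reading comes with each control period).
- arm.grab_frame(name): name is "side" or "top"; returns the picture (480x640x3 uint8, red, green, blue); there is no depth.
- arm.camera_info(name): a dict with "K" (3x3 intrinsics, pixels), "D" ([k1, k2, p1, p2, k3] as OpenCV has them; the pictures are not rectified), "rvec" (rotation vector, rad) and "tvec" (3), from world to camera coordinates, as OpenCV has them. Camera axes: x right, y down, z forward; pixel columns grow to the right and rows downward; lengths in mm; the calibration is good to about 2 mm. A picture is of the moment at which its call begins. camera_info takes no time and is no camera call.
- arm.job_done(): hands the job in; it is judged then, once.
Trained networks look in the newest picture that a camera, given by its name, has taken for a name from the list of things; names that differ only in an ending like _2 or _b are one class to them, and where a whole thing is asked for, a point or a joint stands for the part that bears it (a point fixed in the world has none). Each returns a list of dicts, best first, with "p" (0 to 1); they miss things now and then, are a little off and sometimes report something else, mostly with a low value. They report only what shows in the picture. A call takes as long as a camera call.
- arm.trace(camera, target): "pixels" (480x640 bool, what is visible of it) and "bbox" ([left, top, right, bottom] as shares, 0 to 1, of the picture: columns of its width, rows of its height, round what is visible of it).
- arm.spot_point(camera, target): "at" ([row, column] as shares, 0 to 1, of the picture: columns of its width, rows of its height: a listed point, or the origin of a listed thing).
The state is a dict: "clock": time; "joint_pos": joint angles; "qd": joint speeds; "joint_efforts": joint torques, N m; "ee_pos": TCP position; "orientation": TCP orientation; "ft_force": force on the tool from outside, world axes, zero at the start; "wrist_torque": the same for the moment, N m; "opening": finger opening in mm; "grasp_force": force on a finger pad.
Only numpy, scipy, OpenCV 4.12 (cv2) and the standard library are available. Lean on these libraries where they do the work, as an engineer would, in place of code of your own. Each camera call takes 0.05 s, during which the arm holds its last target. There are 200 camera calls.

## Working session

There is one attempt and no reset: what is moved stays moved. The work goes in short steps, Python scripts to look and compute and a tool call to move; the robot and the scene stay as the last step left them, time stands still between calls to the robot, and variables do not carry over. Pictures are saved under pics/ and viewed, at most 10 in all, crops included, and the job is handed in when it is done.

Besides the shell and the picture viewer there is one more tool, called after ">>>" as a command line: name --argument value ..., lists and objects as JSON in quotes. jog_arm: Moves the arm, as the interface text tells. Its arguments: {"type":"object","properties":{"commands":{"type":"array","items":{"type":"object","properties":{"dr":{"type":"array","items":{"type":"number","minimum":-1,"maximum":1}},"dp":{"type":"array","items":{"type":"number","minimum":-1,"maximum":1}},"hand":{"type":"number"}}}},"squeeze":{"type":"number"}},"required":["commands"]}

```bash
mkdir -p pics; ls; cat > h.py <<'E'
import numpy as np, cv2
from scipy.optimize import least_squares
from station import arm
def proj(c,P):
    i=arm.camera_info(c); return cv2.projectPoints(np.array(P,float).reshape(-1,1,3),np.array(i['rvec'],float),np.array(i['tvec'],float),np.array(i['K'],float),np.array(i['D'],float))[0].reshape(-1,2)
def ray(c,uv):
    i=arm.camera_info(c); R=cv2.Rodrigues(np.array(i['rvec'],float))[0]
    n=cv2.undistortPoints(np.array(uv,float).reshape(-1,1,2),np.array(i['K'],float),np.array(i['D'],float)).reshape(2)
    d=R.T@np.array([n[0],n[1],1]); return -R.T@np.array(i['tvec'],float).reshape(3), d/np.linalg.norm(d)
def atz(c,uv,z):
    o,d=ray(c,uv); return o+d*(z-o[2])/d[2]
def tri(m):
    A=np.zeros((3,3));b=np.zeros(3);
    for c,uv in m:
        o,d=ray(c,uv);M=np.eye(3)-np.outer(d,d);A+=M;b+=M@o
    p=np.linalg.solve(A,b)
    return p,[float(np.linalg.norm(np.cross(ray(c,uv)[1],p-ray(c,uv)[0]))) for c,uv in m]
E
python3 - <<'E'
from h import *
np.set_printoptions(precision=1,suppress=True)
for c in('side','top'):
    cv2.imwrite(f'pics/{c}0.png',arm.grab_frame(c)[:,:,::-1])
    print(c,ray(c,(320,240)))
T=['socket_a','rocker_a','pin','cradle','tray','pan','conrod','eye','spark_plug','flange_nut','piston','tape_measure']
for t in T:
    for c in('top','side'):
        for r in arm.spot_point(c,t)[:4]:
            uv=(r['at'][1]*640,r['at'][0]*480)
            z={'pin':38,'eye':125}.get(t,0)
            print(t,c,round(r['p'],2),np.array(uv),atz(c,uv,z))
print(arm.get_state())
E
```

```text
pics
side (array([383.4, 953.7, 721.7]), array([ 0.1, -0.8, -0.5]))
top (array([ 422.1,   21.6, 1232.9]), array([ 0.1, -0. , -1. ]))
socket_a top 0.65 [206.9 314.3] [395.9 238.7   0. ]
socket_a top 0.44 [377.7 304.1] [ 424.6 -140.     0. ]
socket_a side 0.48 [374.6 242.5] [ 423.  -147.4    0. ]
rocker_a top 0.79 [322.2 293.8] [445.4 -15.5   0. ]
rocker_a top 0.67 [425.2 324.1] [ 382.1 -246.4    0. ]
rocker_a top 0.65 [258.4 300.1] [429.  126.1   0. ]
rocker_a side 0.64 [395.3 226.9] [ 375.9 -232.9    0. ]
rocker_a side 0.61 [361.3 273.6] [441.6 -12.1   0. ]
pin top 0.56 [260.7 303.8] [421.  117.7  38. ]
pin side 0.54 [364.3 298.9] [423.1 122.7  38. ]
cradle top 0.73 [262.6 303.5] [421.7 116.6   0. ]
cradle top 0.49 [319.7 214.3] [624.8  -7.    0. ]
cradle side 0.91 [361.9 312.6] [425.4 121.8   0. ]
cradle side 0.46 [288.  223.2] [ 654.5 -191.3    0. ]
tray top 0.6 [477.4 259.1] [ 529.7 -365.6    0. ]
tray side 0.59 [345.  196.5] [ 527.8 -368.9    0. ]
pan top 0.9 [320.1 213.3] [627.1  -8.    0. ]
pan top 0.69 [138. 251.] [533.6 396.8   0. ]
pan side 0.72 [284.7 269.2] [616.6   7.3   
[... 658 characters left out ...]
.6] [552.2 173.7   0. ]
piston top 0.35 [374.  304.5] [ 423.5 -131.7    0. ]
piston side 0.79 [242.3 321.9] [659.3 199.1   0. ]
tape_measure top 0.8 [405.9 199.9] [ 662.1 -203.2    0. ]
tape_measure side 0.97 [288.4 220.8] [ 656.3 -203.3    0. ]
tape_measure side 0.66 [346. 194.] [ 527.1 -384.5    0. ]
{'clock': 1.3, 'joint_pos': array([-1.4,  0.5,  1.6,  0. ,  1.1, -0.1]), 'qd': array([ 0.,  0.,  0.,  0., -0., -0.]), 'joint_efforts': array([ -0. , -61.8, -26.2,  -0. ,   0. ,  -0. ]), 'ee_pos': array([ 190.6, -595.3,  253.4]), 'orientation': array([3.1, 0.5, 0. ]), 'ft_force': array([-0.1, -0.8, -0.1]), 'wrist_torque': array([0. , 0. , 0.1]), 'grasp_force': 0.0, 'opening': 85.70157562246482}
```

View pics/top0.png

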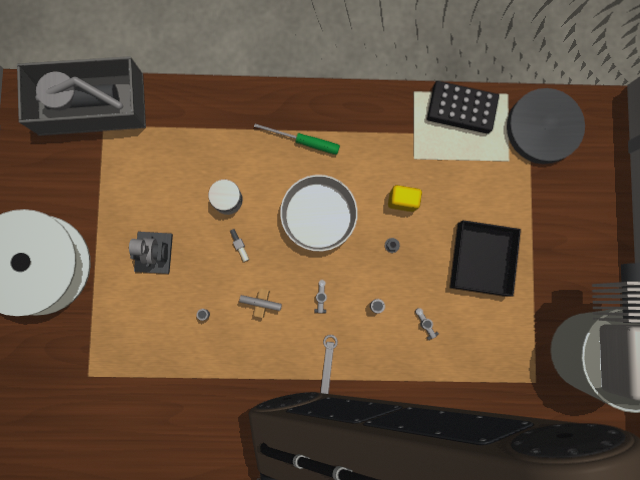

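View pics/side0.png

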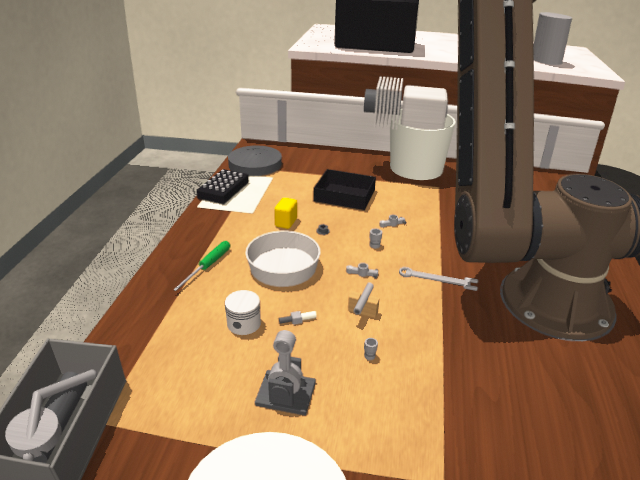

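The top view shows the small socket at (202,315), the large socket at (377,307), rockers at (321,297) and (427,324), the pin at (260,303), the ring at about (137,250), the tray at (486,258) and the pan at (319,213). The side view agrees. Next I fit models to the masks in both views.

```bash
cat >> h.py <<'E'
from scipy.optimize import minimize
a=np.linspace(0,2*np.pi,24,endpoint=False)
def cyl(r,z0,z1,r2=None): return np.array([[q*np.cos(t),q*np.sin(t),z] for q,z in((r,z0),(r2 or r,z1)) for t in a])
def box(x,y,z0,z1,cx=0): return np.array([[cx+s*x/2,t*y/2,z] for s in(-1,1) for t in(-1,1) for z in(z0,z1)])
rk=[cyl(12,0,24),box(75,12,0,14)]
pinm=[np.array([[8*np.cos(t),y,8*np.sin(t)] for y in(-45,45) for t in a])]
ring=[np.array([[16.5*np.cos(t),y,16.5*np.sin(t)] for y in(-12,12) for t in a])]
M=dict(sa=[cyl(12.5,0,38)],sb=[cyl(15.5,0,42)],rk=rk,pin=pinm,ring=ring,tray=[box(150,130,0,45)],pan=[cyl(76,0,45,85)])
S=4
def render(c,m,p):
    im=np.zeros((480*S,640*S),np.uint8);R=cv2.Rodrigues(np.array([0,0,p[3]]))[0]
    for part in m:
        uv=proj(c,part@R.T+np.array(p[:3]));h=cv2.convexHull(np.round((uv+.5)*S-.5).astype(np.int32));cv2.fillConvexPoly(im,h,1)
    return cv2.resize(im.astype(np.float32),(640,480),interpolation=cv2.INTER_AREA)
def fit(m,masks,p0,free):
    """pose maximising IoU with the masks {cam:mask}"""
    p0=np.array(p0,float)
    def f(v):
        p=p0.copy();p[free]=v;s=0
        for c,k in masks:
            r=render(c,m,p);s+=1-np.minimum(r,k).sum()/np.maximum(r,k).sum()
        return s/len(masks)
    v=p0[free];st=np.array([[6,6,6,.2][i] for i in free])
    sim=np.vstack([v]+[v+np.eye(len(v))[i]*st[i] for i in range(len(v))])
    r=minimize(f,v,method='Nelder-Mead',options=dict(initial_simplex=sim,xatol=.1,fatol=1e-4,maxiter=150));p=p0.copy();p[free]=r.x
    return p,r.fun
def traces(c,t): return [(d['p'],d['pixels'].astype(np.float32)) for d in arm.trace(c,t)]
def near(L,uv):
    best=None
    for p,k in L:
        ys,xs=np.nonzero(k); d=np.hypot(xs.mean()-uv[0],ys.mean()-uv[1])
        if d<15 and (best is None or p>best[0]): best=(p,k,(xs.mean(),ys.mean()))
    return best
E
cat > m1.py <<'E'
from h import *
np.set_printoptions(precision=2,suppress=True)
for c in('side','top'): F=arm.grab_frame(c)
cl={t:{c:traces(c,t) for c in('top','side')} for t in('socket_a','rocker_a','pin','tray','pan','conrod')}
J=[('sa','socket_a',(396,239,0,0)),('sb','socket_a',(424,-142,0,0)),('rk','rocker_a',(445,-14,0,1.57)),('rk','rocker_a',(380,-242,0,.6)),('pin','pin',(421,119,38,.1)),('tray','tray',(530,-367,0,0)),('pan','pan',(624,-1,0,0))]
for n,t,p0 in J:
    ms=[];cen=[]
    for c in('top','side'):
        b=near(cl[t][c],proj(c,[p0[:2]+(p0[2]+12,)])[0])
        if b is None: print(n,'no mask',c,[(round(p,2),np.argwhere(k).mean(0)) for p,k in cl[t][c]]);continue
        ms.append((c,b[1]));cen.append((c,b[2]))
    if len(cen)==2:print(n,'tri',*tri(cen))
    fr=[0,1] if n in('sa','sb','pan') else [0,1,3]
    if len(ms)==2: print('   ',n,'fit z',fit(M[n],ms,p0,fr+[2] if n!='pin' else [0,1,2,3]))
    print('   ',n,'fit',*[(c,fit(M[n],[(c,k)],p0,fr)) for c,k in ms])
crop=lambda c,x,y,w,h:cv2.resize(arm.grab_frame(c)[y:y+h,x:x+w,::-1],(400,300),interpolation=cv2.INTER_CUBIC)
cv2.imwrite('pics/crop1.png',np.vstack([np.hstack([crop('top',110,215,80,60),crop('side',240,320,120,90)]),np.hstack([crop('top',220,270,80,60),crop('side',330,275,80,60)])]))
E
python3 m1.py
```

```text
sa no mask top [(0.54, array([305.71, 376.96]))]
    sa fit ('side', (array([397.98, 240.78,   0.  ,   0.  ]), np.float64(0.15216493606567383)))
sb tri [ 422.43 -135.67   20.12] [1.4223798708717452, 1.4223798708717166]
    sb fit z (array([ 421.59, -135.41,   -1.47,    0.  ]), np.float64(0.14966151118278503))
    sb fit ('top', (array([ 421.1 , -134.65,    0.  ,    0.  ]), np.float64(0.11580294370651245))) ('side', (array([ 423.24, -133.13,    0.  ,    0.  ]), np.float64(0.13921570777893066)))
rk tri [439.92 -12.09   9.3 ] [1.9369249509407256, 1.9369249509407676]
    rk fit z (array([440.3 , -12.51,  -0.68,   3.09]), np.float64(0.14381080865859985))
    rk fit ('top', (array([438.48, -12.16,   0.  ,   1.82]), np.float64(0.7395589351654053))) ('side', (array([440.75,  -9.94,   0.  ,   1.61]), np.float64(0.6135909557342529)))
rk tri [ 385.34 -245.59    7.83] [1.9166793416258112, 1.9166793416258556]
    rk fit z (array([ 385.54, -243.96,    0.45,    0.55]), np.float64(0.16010719537734985))
    rk fit ('top', (array([ 384.06, -244.75,    0.  ,    0.51]), np.float64(0.16844600439071655)))
[... 435 characters left out ...]
y tri [ 531.44 -375.96   19.24] [1.3174313370291788, 1.3174313370292958]
    tray fit z (array([ 529.62, -372.5 ,    2.29,   -0.13]), np.float64(0.043161869049072266))
    tray fit ('top', (array([ 528.98, -373.35,    0.  ,   -0.13]), np.float64(0.018774688243865967))) ('side', (array([ 531.35, -373.47,    0.  ,   -0.13]), np.float64(0.05160379409790039)))
pan tri [623.54  -2.9   24.35] [0.4983267625084584, 0.4983267625082014]
    pan fit z (array([621.99,  -2.85,   0.21,   0.  ]), np.float64(0.02808818221092224))
    pan fit ('top', (array([621.32,  -2.46,   0.  ,   0.  ]), np.float64(0.02185159921646118))) ('side', (array([623.16,  -3.57,   0.  ,   0.  ]), np.float64(0.02908557653427124)))
```

View pics/crop1.png

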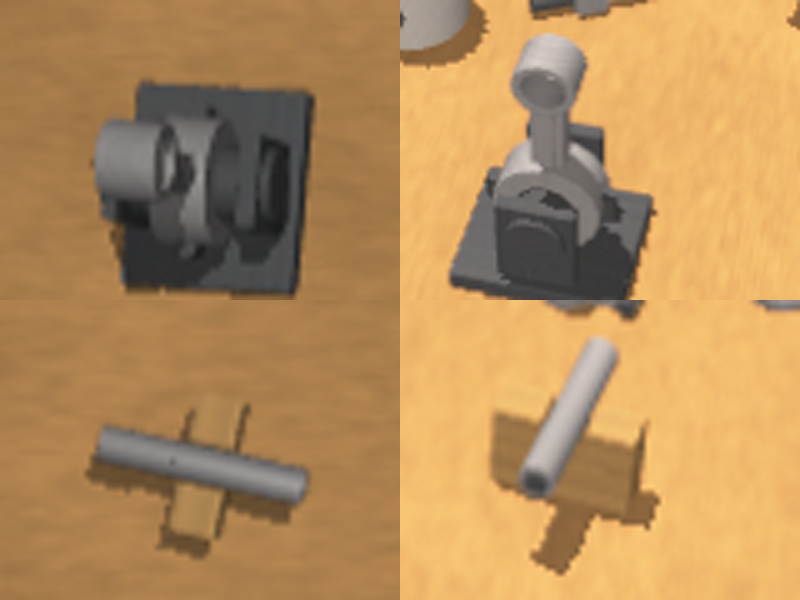

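```bash
cat > plan.py <<'E'
import sys, json, numpy as np
from scipy.spatial.transform import Rotation as Ro
from station import arm
def start():
    s=arm.get_state();R=Ro.from_rotvec(s['orientation']).as_matrix()
    return np.array(s['ee_pos'],float),np.arctan2(R[1,0],R[0,0]),R[:,2]
def plan(way,frm=None,step=30,hand0=0.):
    """way: (x,y,z,psi(tool-x heading),hand[,rows]) -> rows in tool axes"""
    p,psi,z=start(); 
    if frm is not None: p,psi=np.array(frm[:3],float),frm[3]
    rows=[]
    for w in way:
        q=np.array(w[:3],float);t=psi if w[3] is None else w[3];dpsi=(t-psi+np.pi)%(2*np.pi)-np.pi
        n=w[5] if len(w)>5 else int(max(1,np.ceil(np.linalg.norm(q-p)/step),np.ceil(abs(dpsi)/np.radians(6))))
        for i in range(n):
            c,s=np.cos(psi),np.sin(psi);Rt=np.array([[c,s,0],[s,-c,0],[0,0,-1]])
            d=Rt@((q-p)/n)/400
            rows.append({"dp":[round(float(v),4)+0. for v in d],"dr":[0,0,round(float(-dpsi/n/(2*np.pi)),4)+0.],"hand":w[4]});psi+=dpsi/n
        p=q
    for i in range(0,len(rows),12): print(i,len(rows));print(json.dumps(rows[i:i+12]).replace(' ',''))
E
python3 - <<'E'
from h import *
from plan import *
np.set_printoptions(precision=2,suppress=True)
p,psi,z=start();print(p,psi,z)
from h import *
T=arm.grab_frame('top');Sd=arm.grab_frame('side')
k=near(traces('top','socket_b'),(202,315)); print('sa top',None if k is None else (k[2],fit(M['sa'],[('top',k[1])],(397,240,0,0),[0,1])))
# ring: unsaturated bright pixels
def grey(im): h=cv2.cvtColor(im,cv2.COLOR_RGB2HSV);return ((h[:,:,1]<70)&(h[:,:,2]>70)).astype(np.float32)
gt=grey(T);gt[:,:127]=0;gt[:,145:]=0;gt[:236]=0;gt[258:]=0
gs=grey(Sd);gs[:328]=0;gs[353:]=0;gs[:,:268]=0;gs[:,302:]=0
for nme,c,k in(('t','top',gt),('s','side',gs)):
    print(nme,k.sum(),fit(M['ring'],[(c,k)],(528,358,125,-.07),[0,1,3]))
print('both',fit(M['ring'],[('top',gt),('side',gs)],(528,358,125,-.07),[0,1,2,3]))
# show overlay
from h import render
for c,im in(('top',T),('side',Sd)):
    pass
print('--');psi0=psi
plan([(422,-134,150,0,0),(422,-134,28,0,0),(422,-134,28,0,0.7,6),(422,-134,110,0,.7)])
E
```

```text
[ 190.56 -595.27  253.33] 0.3098499092524059 [-0. -0. -1.]
sa top None
t 263.0 (array([532.39, 361.94, 125.  ,   0.17]), np.float64(0.28877222537994385))
s 399.0 (array([532.54, 360.26, 125.  ,  -0.07]), np.float64(0.14079761505126953))
both (array([532.24, 360.93, 124.41,  -0.03]), np.float64(0.21853622794151306))
--
0 32
[{"dp":[0.0501,-0.0512,0.0144],"dr":[0,0,0.0027],"hand":0},{"dp":[0.0493,-0.0521,0.0144],"dr":[0,0,0.0027],"hand":0},{"dp":[0.0484,-0.0529,0.0144],"dr":[0,0,0.0027],"hand":0},{"dp":[0.0474,-0.0537,0.0144],"dr":[0,0,0.0027],"hand":0},{"dp":[0.0465,-0.0545,0.0144],"dr":[0,0,0.0027],"hand":0},{"dp":[0.0456,-0.0553,0.0144],"dr":[0,0,0.0027],"hand":0},{"dp":[0.0446,-0.0561,0.0144],"dr":[0,0,0.0027],"hand":0},{"dp":[0.0436,-0.0569,0.0144],"dr":[0,0,0.0027],"hand":0},{"dp":[0.0426,-0.0576,0.0144],"dr":[0,0,0.0027],"hand":0},{"dp":[0.0416,-0.0583,0.0144],"dr":[0,0,0.0027],"hand":0},{"dp":[0.0406,-0.059,0.0144],"dr":[0,0,0.0027],"hand":0},{"dp":[0.0396,-0.0597,0.0144],"dr":[0,0,0.0027],"hand":0}]
12 32
[{"dp":[0.0386,-0.0604,0.0144],"dr":[0,0,0.0027],"hand":0},{"dp":[0.0375
[... 255 characters left out ...]
0,0,0.0027],"hand":0},{"dp":[0.0,0.0,0.061],"dr":[0,0,0.0],"hand":0},{"dp":[0.0,0.0,0.061],"dr":[0,0,0.0],"hand":0},{"dp":[0.0,0.0,0.061],"dr":[0,0,0.0],"hand":0},{"dp":[0.0,0.0,0.061],"dr":[0,0,0.0],"hand":0},{"dp":[0.0,0.0,0.061],"dr":[0,0,0.0],"hand":0},{"dp":[0.0,0.0,0.0],"dr":[0,0,0.0],"hand":0.7}]
24 32
[{"dp":[0.0,0.0,0.0],"dr":[0,0,0.0],"hand":0.7},{"dp":[0.0,0.0,0.0],"dr":[0,0,0.0],"hand":0.7},{"dp":[0.0,0.0,0.0],"dr":[0,0,0.0],"hand":0.7},{"dp":[0.0,0.0,0.0],"dr":[0,0,0.0],"hand":0.7},{"dp":[0.0,0.0,0.0],"dr":[0,0,0.0],"hand":0.7},{"dp":[0.0,0.0,-0.0683],"dr":[0,0,0.0],"hand":0.7},{"dp":[0.0,0.0,-0.0683],"dr":[0,0,0.0],"hand":0.7},{"dp":[0.0,0.0,-0.0683],"dr":[0,0,0.0],"hand":0.7}]
```

>>> jog_arm --commands '[{"dp": [0, 0, 0], "dr": [0, 0, 0.0164], "hand": 0}, {"dp": [0, 0, 0], "dr": [0, 0, 0.0164], "hand": 0}, {"dp": [0, 0, 0], "dr": [0, 0, 0.0165], "hand": 0}, {"dp": [0.0386, -0.0769, 0], "dr": [0, 0, 0], "hand": 0}, {"dp": [0.0386, -0.0769, 0], "dr": [0, 0, 0], "hand": 0}, {"dp": [0.0386, -0.0769, 0], "dr": [0, 0, 0], "hand": 0}, {"dp": [0.0386, -0.0769, 0], "dr": [0, 0, 0], "hand": 0}, {"dp": [0.0386, -0.0769, 0], "dr": [0, 0, 0], "hand": 0}, {"dp": [0.0386, -0.0769, 0], "dr": [0, 0, 0], "hand": 0}, {"dp": [0.0386, -0.0769, 0], "dr": [0, 0, 0], "hand": 0}, {"dp": [0.0386, -0.0769, 0], "dr": [0, 0, 0], "hand": 0}, {"dp": [0.0386, -0.0769, 0], "dr": [0, 0, 0], "hand": 0}]' --squeeze 60

```text
clock: 3.35
ee_pos: [329.9, -316.9, 253.5]
orientation: [3.141, -0.0, 0.001]
ft_force: [1.7, -0.4, -0.4]
opening: 85.6
grasp_force: 0.0
```

>>> jog_arm --commands '[{"dp": [0.0386, -0.0769, 0.043], "hand": 0}, {"dp": [0.0386, -0.0769, 0.043], "hand": 0}, {"dp": [0.0386, -0.0769, 0.043], "hand": 0}, {"dp": [0.0386, -0.0769, 0.043], "hand": 0}, {"dp": [0.0386, -0.0769, 0.043], "hand": 0}, {"dp": [0.0386, -0.0769, 0.043], "hand": 0}, {"dp": [0, 0, 0.05], "hand": 0}, {"dp": [0, 0, 0.05], "hand": 0}, {"dp": [0, 0, 0.05], "hand": 0}, {"dp": [0, 0, 0.05], "hand": 0}, {"dp": [0, 0, 0], "hand": 0}]'

```text
invalid input at $.commands[0]: expected keys dr, dp, hand
```

>>> jog_arm --commands '[{"dp": [0.0386, -0.0769, 0.043], "dr": [0, 0, 0], "hand": 0}, {"dp": [0.0386, -0.0769, 0.043], "dr": [0, 0, 0], "hand": 0}, {"dp": [0.0386, -0.0769, 0.043], "dr": [0, 0, 0], "hand": 0}, {"dp": [0.0386, -0.0769, 0.043], "dr": [0, 0, 0], "hand": 0}, {"dp": [0.0386, -0.0769, 0.043], "dr": [0, 0, 0], "hand": 0}, {"dp": [0.0386, -0.0769, 0.043], "dr": [0, 0, 0], "hand": 0}, {"dp": [0, 0, 0.061], "dr": [0, 0, 0], "hand": 0}, {"dp": [0, 0, 0.061], "dr": [0, 0, 0], "hand": 0}, {"dp": [0, 0, 0.061], "dr": [0, 0, 0], "hand": 0}, {"dp": [0, 0, 0.061], "dr": [0, 0, 0], "hand": 0}, {"dp": [0, 0, 0.061], "dr": [0, 0, 0], "hand": 0}, {"dp": [0, 0, 0], "dr": [0, 0, 0], "hand": 0}]'

```text
clock: 4.35
ee_pos: [421.2, -133.4, 25.1]
orientation: [-3.14, -0.0, 0.007]
ft_force: [-1.0, 0.7, -0.2]
opening: 85.4
grasp_force: 0.0
```

>>> jog_arm --commands '[{"dp": [0, 0, -0.0075], "dr": [0, 0, 0], "hand": 1}, {"dp": [0, 0, 0], "dr": [0, 0, 0], "hand": 1}, {"dp": [0, 0, 0], "dr": [0, 0, 0], "hand": 1}, {"dp": [0, 0, 0], "dr": [0, 0, 0], "hand": 1}, {"dp": [0, 0, 0], "dr": [0, 0, 0], "hand": 1}, {"dp": [0, 0, 0], "dr": [0, 0, 0], "hand": 1}, {"dp": [0, 0, 0], "dr": [0, 0, 0], "hand": 1}, {"dp": [0, 0, 0], "dr": [0, 0, 0], "hand": 1}]'

```text
clock: 5.02
ee_pos: [422.6, -134.1, 32.4]
orientation: [3.14, 0.0, 0.004]
ft_force: [-1.6, 0.6, 13.3]
opening: 29.5
grasp_force: 58.1
```

>>> jog_arm --commands '[{"dp": [0, 0, -0.075], "dr": [0, 0, 0], "hand": 1}, {"dp": [0, 0, -0.075], "dr": [0, 0, 0], "hand": 1}, {"dp": [0, 0, -0.075], "dr": [0, 0, 0], "hand": 1}, {"dp": [0.0392, 0.0675, 0], "dr": [0, 0, 0], "hand": 1}, {"dp": [0.0392, 0.0675, 0], "dr": [0, 0, 0], "hand": 1}, {"dp": [0.0392, 0.0675, 0], "dr": [0, 0, 0], "hand": 1}, {"dp": [0.0392, 0.0675, 0], "dr": [0, 0, 0], "hand": 1}, {"dp": [0.0392, 0.0675, 0], "dr": [0, 0, 0], "hand": 1}, {"dp": [0.0392, 0.0675, 0], "dr": [0, 0, 0], "hand": 1}, {"dp": [0.0392, 0.0675, 0], "dr": [0, 0, 0], "hand": 1}, {"dp": [0.0392, 0.0675, 0], "dr": [0, 0, 0], "hand": 1}, {"dp": [0.0392, 0.0675, 0], "dr": [0, 0, 0], "hand": 1}]'

```text
clock: 6.02
ee_pos: [563.7, -378.1, 121.9]
orientation: [3.141, -0.0, 0.001]
ft_force: [0.2, 0.4, -0.6]
opening: 29.0
grasp_force: 59.7
```

>>> jog_arm --commands '[{"dp": [0, 0, 0], "dr": [0, 0, 0], "hand": 1}, {"dp": [0, 0, 0.069], "dr": [0, 0, 0], "hand": 1}, {"dp": [0, 0, 0.069], "dr": [0, 0, 0], "hand": 1}, {"dp": [0, 0, 0.043], "dr": [0, 0, 0], "hand": 1}, {"dp": [0, 0, 0.02], "dr": [0, 0, 0], "hand": 1}, {"dp": [0, 0, 0], "dr": [0, 0, 0], "hand": 1}, {"dp": [0, 0, 0], "dr": [0, 0, 0], "hand": 1}]'

```text
clock: 6.6
ee_pos: [563.5, -376.9, 41.5]
orientation: [3.141, 0.0, 0.001]
ft_force: [1.4, -0.0, -0.7]
opening: 28.9
grasp_force: 59.6
```

>>> jog_arm --commands '[{"dp": [0, 0, 0.009], "dr": [0, 0, 0], "hand": 1}, {"dp": [0, 0, 0], "dr": [0, 0, 0], "hand": 1}, {"dp": [0, 0, 0], "dr": [0, 0, 0], "hand": 0.4}, {"dp": [0, 0, 0], "dr": [0, 0, 0], "hand": 0.4}, {"dp": [0, 0, 0], "dr": [0, 0, 0], "hand": 0.4}, {"dp": [0, 0, 0], "dr": [0, 0, 0], "hand": 0.4}, {"dp": [0, 0, -0.04], "dr": [0, 0, 0], "hand": 0.4}, {"dp": [0, 0, -0.08], "dr": [0, 0, 0], "hand": 0.4}, {"dp": [0, 0, -0.08], "dr": [0, 0, 0], "hand": 0.4}]'

```text
clock: 7.35
ee_pos: [562.8, -376.5, 117.1]
orientation: [-3.14, -0.0, 0.003]
ft_force: [0.4, -0.4, 1.0]
opening: 51.2
grasp_force: 0.0
```

>>> jog_arm --commands '[{"dp": [-0.0218, -0.0811, 0], "dr": [0, 0, 0], "hand": 0.1}, {"dp": [-0.0218, -0.0811, 0], "dr": [0, 0, 0], "hand": 0.1}, {"dp": [-0.0218, -0.0811, 0], "dr": [0, 0, 0], "hand": 0.1}, {"dp": [-0.0218, -0.0811, 0], "dr": [0, 0, 0], "hand": 0.1}, {"dp": [-0.0218, -0.0811, 0], "dr": [0, 0, 0], "hand": 0.1}, {"dp": [-0.0218, -0.0811, 0], "dr": [0, 0, 0], "hand": 0.1}, {"dp": [-0.0218, -0.0811, 0], "dr": [0, 0, 0], "hand": 0.1}, {"dp": [-0.0218, -0.0811, 0], "dr": [0, 0, 0], "hand": 0.1}, {"dp": [-0.0218, -0.0811, 0], "dr": [0, 0, 0], "hand": 0.1}, {"dp": [-0.0218, -0.0811, 0], "dr": [0, 0, 0], "hand": 0.1}, {"dp": [-0.0218, -0.0811, 0], "dr": [0, 0, 0], "hand": 0.1}, {"dp": [-0.0218, -0.0811, 0], "dr": [0, 0, 0], "hand": 0.1}]'

```text
clock: 8.35
ee_pos: [458.1, 13.8, 117.4]
orientation: [3.141, -0.0, 0.001]
ft_force: [0.8, 0.4, -0.9]
opening: 77.1
grasp_force: 0.0
```

>>> jog_arm --commands '[{"dp": [-0.0218, -0.0811, 0], "dr": [0, 0, 0], "hand": 0.1}, {"dp": [-0.0218, -0.0811, 0], "dr": [0, 0, 0], "hand": 0.1}, {"dp": [-0.0218, -0.0811, 0], "dr": [0, 0, 0], "hand": 0.1}, {"dp": [-0.0218, -0.0811, 0], "dr": [0, 0, 0], "hand": 0.1}, {"dp": [-0.0218, -0.0811, 0], "dr": [0, 0, 0], "hand": 0.1}, {"dp": [-0.0218, -0.0811, 0], "dr": [0, 0, 0], "hand": 0.1}, {"dp": [-0.0218, -0.0811, 0], "dr": [0, 0, 0], "hand": 0.1}, {"dp": [0, 0, 0], "dr": [0, 0, 0], "hand": 0.1}]'

```text
clock: 9.02
ee_pos: [396.4, 243.5, 117.4]
orientation: [-3.141, -0.006, -0.002]
ft_force: [-0.2, -0.4, -0.4]
opening: 76.9
grasp_force: 0.0
```

>>> jog_arm --commands '[{"dp": [0, 0, 0.07], "dr": [0, 0, 0], "hand": 0.1}, {"dp": [0, 0, 0.07], "dr": [0, 0, 0], "hand": 0.1}, {"dp": [0, 0, 0.055], "dr": [0, 0, 0], "hand": 0.1}, {"dp": [0, 0, 0.03], "dr": [0, 0, 0], "hand": 0.1}, {"dp": [0, 0, 0], "dr": [0, 0, 0], "hand": 0.1}, {"dp": [0, 0, 0], "dr": [0, 0, 0], "hand": 1}, {"dp": [0, 0, 0], "dr": [0, 0, 0], "hand": 1}, {"dp": [0, 0, 0], "dr": [0, 0, 0], "hand": 1}, {"dp": [0, 0, 0], "dr": [0, 0, 0], "hand": 1}, {"dp": [0, 0, 0], "dr": [0, 0, 0], "hand": 1}, {"dp": [0, 0, 0], "dr": [0, 0, 0], "hand": 1}, {"dp": [0, 0, 0], "dr": [0, 0, 0], "hand": 1}]'

```text
clock: 10.02
ee_pos: [398.0, 239.7, 27.8]
orientation: [-3.141, -0.0, -0.002]
ft_force: [-0.1, -0.1, 8.0]
opening: 23.7
grasp_force: 58.4
```

>>> jog_arm --commands '[{"dp": [0, 0, -0.075], "dr": [0, 0, 0], "hand": 1}, {"dp": [0, 0, -0.075], "dr": [0, 0, 0], "hand": 1}, {"dp": [0, 0, -0.075], "dr": [0, 0, 0], "hand": 1}, {"dp": [0.03, 0.08, 0], "dr": [0, 0, 0], "hand": 1}, {"dp": [0.03, 0.08, 0], "dr": [0, 0, 0], "hand": 1}, {"dp": [0.03, 0.08, 0], "dr": [0, 0, 0], "hand": 1}, {"dp": [0.03, 0.08, 0], "dr": [0, 0, 0], "hand": 1}, {"dp": [0.03, 0.08, 0], "dr": [0, 0, 0], "hand": 1}, {"dp": [0.03, 0.08, 0], "dr": [0, 0, 0], "hand": 1}, {"dp": [0.03, 0.08, 0], "dr": [0, 0, 0], "hand": 1}, {"dp": [0.03, 0.08, 0], "dr": [0, 0, 0], "hand": 1}, {"dp": [0.0, 0.085, 0], "dr": [0, 0, 0], "hand": 1}]'

```text
clock: 11.02
ee_pos: [495.2, -52.3, 117.5]
orientation: [3.141, 0.0, 0.003]
ft_force: [0.5, -0.9, -1.0]
opening: 23.1
grasp_force: 59.0
```

>>> jog_arm --commands '[{"dp": [0.001, 0.0885, 0], "dr": [0, 0, 0], "hand": 1}, {"dp": [0.001, 0.0885, 0], "dr": [0, 0, 0], "hand": 1}, {"dp": [0.001, 0.0885, 0], "dr": [0, 0, 0], "hand": 1}, {"dp": [0.001, 0.0885, 0], "dr": [0, 0, 0], "hand": 1}, {"dp": [0.001, 0.0885, 0], "dr": [0, 0, 0], "hand": 1}, {"dp": [0.001, 0.0885, 0], "dr": [0, 0, 0], "hand": 1}, {"dp": [0.001, 0.0885, 0], "dr": [0, 0, 0], "hand": 1}, {"dp": [0.001, 0.0885, 0], "dr": [0, 0, 0], "hand": 1}, {"dp": [0.001, 0.0885, 0], "dr": [0, 0, 0], "hand": 1}, {"dp": [0, 0, 0], "dr": [0, 0, 0], "hand": 1}]'

```text
clock: 11.85
ee_pos: [496.9, -374.8, 117.4]
orientation: [3.139, -0.006, 0.003]
ft_force: [-0.3, 1.1, -0.3]
opening: 23.3
grasp_force: 59.1
```

>>> jog_arm --commands '[{"dp": [0, 0, 0.08], "dr": [0, 0, 0], "hand": 1}, {"dp": [0, 0, 0.07], "dr": [0, 0, 0], "hand": 1}, {"dp": [0, 0, 0.04], "dr": [0, 0, 0], "hand": 1}, {"dp": [0, 0, 0.015], "dr": [0, 0, 0], "hand": 1}, {"dp": [0, 0, 0.005], "dr": [0, 0, 0], "hand": 1}, {"dp": [0, 0, 0], "dr": [0, 0, 0], "hand": 1}, {"dp": [0, 0, 0], "dr": [0, 0, 0], "hand": 0.4}, {"dp": [0, 0, 0], "dr": [0, 0, 0], "hand": 0.4}, {"dp": [0, 0, 0], "dr": [0, 0, 0], "hand": 0.4}, {"dp": [0, 0, 0], "dr": [0, 0, 0], "hand": 0.4}, {"dp": [0, 0, -0.05], "dr": [0, 0, 0], "hand": 0.4}, {"dp": [0, 0, -0.08], "dr": [0, 0, 0], "hand": 0.4}]'

```text
clock: 12.85
ee_pos: [496.2, -368.3, 83.5]
orientation: [-3.138, 0.0, 0.006]
ft_force: [0.8, 1.1, 0.3]
opening: 51.1
grasp_force: 0.0
```

>>> jog_arm --commands '[{"dp": [0, 0, -0.06], "dr": [0, 0, 0], "hand": 0.4}, {"dp": [-0.0467, -0.052, 0], "dr": [0, 0, 0], "hand": 0.4}, {"dp": [-0.0467, -0.052, 0], "dr": [0, 0, 0], "hand": 0.1}, {"dp": [-0.0467, -0.052, 0], "dr": [0, 0, 0], "hand": 0.1}, {"dp": [-0.0467, -0.052, 0], "dr": [0, 0, 0], "hand": 0.1}, {"dp": [-0.0467, -0.052, 0], "dr": [0, 0, 0], "hand": 0.1}, {"dp": [-0.0467, -0.052, 0], "dr": [0, 0, 0], "hand": 0.1}, {"dp": [0, 0, 0], "dr": [0, 0, -0.0175], "hand": 0.1}, {"dp": [0, 0, 0], "dr": [0, 0, -0.0175], "hand": 0.1}, {"dp": [0, 0, 0], "dr": [0, 0, -0.0175], "hand": 0.1}, {"dp": [0, 0, 0], "dr": [0, 0, -0.0175], "hand": 0.1}, {"dp": [0, 0, 0], "dr": [0, 0, -0.0175], "hand": 0.1}]'

```text
clock: 13.85
ee_pos: [385.2, -244.4, 109.5]
orientation: [3.02, 0.861, 0.001]
ft_force: [-0.9, -0.3, 0.3]
opening: 76.8
grasp_force: 0.0
```

```bash
python3 - <<'E'
from plan import *
print(start())
E
```

```text
(array([ 385.23687982, -244.38392242,  109.54818691]), np.float64(0.5552946548204961), array([ 7.20787602e-04, -7.14488042e-04, -9.99999485e-01]))
```

>>> jog_arm --commands '[{"dp": [0, 0, 0.07], "dr": [0, 0, 0], "hand": 0.1}, {"dp": [0, 0, 0.07], "dr": [0, 0, 0], "hand": 0.1}, {"dp": [0, 0, 0.05], "dr": [0, 0, 0], "hand": 0.1}, {"dp": [0, 0, 0.021], "dr": [0, 0, 0], "hand": 0.1}, {"dp": [0, 0, 0], "dr": [0, 0, 0], "hand": 0.3}, {"dp": [0, 0, 0], "dr": [0, 0, 0], "hand": 1}, {"dp": [0, 0, 0], "dr": [0, 0, 0], "hand": 1}, {"dp": [0, 0, 0], "dr": [0, 0, 0], "hand": 1}, {"dp": [0, 0, 0], "dr": [0, 0, 0], "hand": 1}, {"dp": [0, 0, 0], "dr": [0, 0, 0], "hand": 1}, {"dp": [0, 0, 0], "dr": [0, 0, 0], "hand": 1}, {"dp": [0, 0, 0], "dr": [0, 0, 0], "hand": 1}]'

```text
clock: 14.85
ee_pos: [385.5, -244.6, 26.0]
orientation: [3.022, 0.852, 0.002]
ft_force: [-0.8, -0.7, 10.3]
opening: 21.8
grasp_force: 58.3
```

>>> jog_arm --commands '[{"dp": [0, 0, -0.06], "dr": [0, 0, 0], "hand": 1}, {"dp": [0, 0, -0.06], "dr": [0, 0, 0], "hand": 1}, {"dp": [0, 0, -0.06], "dr": [0, 0, 0.0175], "hand": 1}, {"dp": [0, 0, -0.06], "dr": [0, 0, 0.0175], "hand": 1}, {"dp": [0, 0, 0], "dr": [0, 0, 0.0175], "hand": 1}, {"dp": [0, 0, 0], "dr": [0, 0, 0.0175], "hand": 1}, {"dp": [0, 0, 0], "dr": [0, 0, 0.0175], "hand": 1}, {"dp": [0.0657, -0.0587, 0], "dr": [0, 0, 0], "hand": 1}, {"dp": [0.0657, -0.0587, 0], "dr": [0, 0, 0], "hand": 1}, {"dp": [0.0657, -0.0587, 0], "dr": [0, 0, 0], "hand": 1}, {"dp": [0.0657, -0.0587, 0], "dr": [0, 0, 0], "hand": 1}, {"dp": [0.0657, -0.0587, 0], "dr": [0, 0, 0], "hand": 1}]'

```text
clock: 15.85
ee_pos: [517.6, -125.5, 121.6]
orientation: [3.141, -0.0, 0.002]
ft_force: [-0.1, -0.5, -0.2]
opening: 22.2
grasp_force: 59.1
```

>>> jog_arm --commands '[{"dp": [0.0657, -0.0587, 0], "dr": [0, 0, 0], "hand": 1}, {"dp": [0.0657, -0.0587, 0], "dr": [0, 0, 0], "hand": 1}, {"dp": [0.0657, -0.0587, 0], "dr": [0, 0, 0], "hand": 1}, {"dp": [0.0657, -0.0587, 0], "dr": [0, 0, 0], "hand": 1}, {"dp": [0, 0, 0.05], "dr": [0, 0, 0], "hand": 1}, {"dp": [0, 0, 0.05], "dr": [0, 0, 0], "hand": 1}, {"dp": [0, 0, 0], "dr": [0, 0, 0], "hand": 1}, {"dp": [0, 0, 0], "dr": [0, 0, 0], "hand": 1}]'

```text
clock: 16.52
ee_pos: [621.2, -32.9, 80.7]
orientation: [-3.141, -0.0, 0.002]
ft_force: [0.6, -0.1, -1.7]
opening: 21.7
grasp_force: 59.2
```

>>> jog_arm --commands '[{"dp": [0, 0, 0.06], "dr": [0, 0, 0], "hand": 1}, {"dp": [0, 0, 0.04], "dr": [0, 0, 0], "hand": 1}, {"dp": [0, 0, 0.02], "dr": [0, 0, 0], "hand": 1}, {"dp": [0, 0, 0.004], "dr": [0, 0, 0], "hand": 1}, {"dp": [0, 0, 0], "dr": [0, 0, 0], "hand": 1}, {"dp": [0, 0, 0], "dr": [0, 0, 0], "hand": 0.62}, {"dp": [0, 0, 0], "dr": [0, 0, 0], "hand": 0.62}, {"dp": [0, 0, 0], "dr": [0, 0, 0], "hand": 0.62}, {"dp": [0, 0, -0.06], "dr": [0, 0, 0], "hand": 0.62}, {"dp": [0, 0, -0.08], "dr": [0, 0, 0], "hand": 0.62}, {"dp": [0, 0, -0.08], "dr": [0, 0, 0], "hand": 0.62}]'

```text
clock: 17.43
ee_pos: [621.3, -32.9, 120.1]
orientation: [-3.142, -0.0, 0.002]
ft_force: [0.6, -0.1, -0.4]
opening: 32.5
grasp_force: 0.0
```

```bash
python3 - <<'E'
from h import *
T=arm.grab_frame('top')
cv2.imwrite('pics/top2.png',cv2.resize(T[190:350,280:540,::-1],(780,480),interpolation=cv2.INTER_CUBIC))
E
```

```text
(no output)
```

View pics/top2.png

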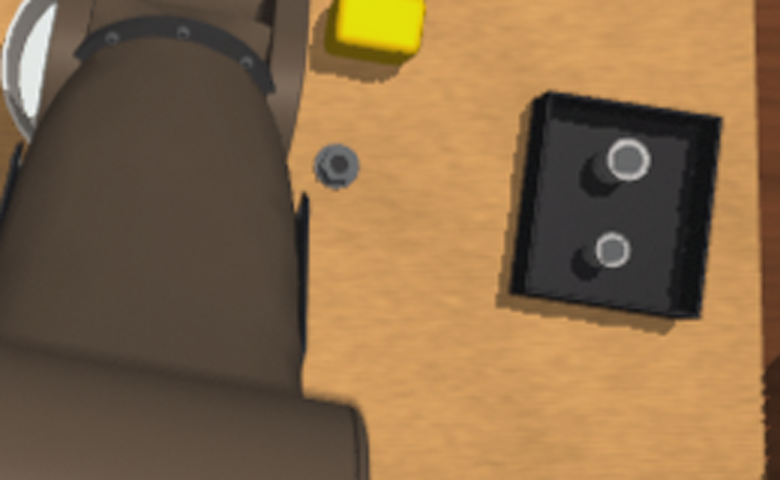

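The crop shows both sockets upright in the tray at (628,160) and (612,250), with the arm covering the pan. Next is rocker 1.

>>> jog_arm --commands '[{"dp": [-0.0756, -0.0088, 0], "dr": [0, 0, 0], "hand": 0.1}, {"dp": [-0.0756, -0.0088, 0], "dr": [0, 0, 0], "hand": 0.1}, {"dp": [-0.0756, -0.0088, 0], "dr": [0, 0, 0], "hand": 0.1}, {"dp": [-0.0756, -0.0088, 0], "dr": [0, 0, 0], "hand": 0.1}, {"dp": [-0.0756, -0.0088, 0], "dr": [0, 0, 0], "hand": 0.1}, {"dp": [-0.0756, -0.0088, 0], "dr": [0, 0, 0], "hand": 0.1}, {"dp": [0, 0, 0.04], "dr": [0, 0, 0.008], "hand": 0.1}, {"dp": [0, 0, 0.05], "dr": [0, 0, 0], "hand": 0.1}, {"dp": [0, 0, 0.05], "dr": [0, 0, 0], "hand": 0.1}, {"dp": [0, 0, 0.05], "dr": [0, 0, 0], "hand": 0.1}, {"dp": [0, 0, 0.045], "dr": [0, 0, 0], "hand": 0.1}, {"dp": [0, 0, 0], "dr": [0, 0, 0], "hand": 0.1}]'

```text
clock: 18.48
ee_pos: [439.6, -11.8, 23.2]
orientation: [-3.14, 0.079, 0.004]
ft_force: [-0.3, -0.5, 0.1]
opening: 76.6
grasp_force: 0.0
```

>>> jog_arm --commands '[{"dp": [0, 0, 0], "dr": [0, 0, 0], "hand": 1}, {"dp": [0, 0, 0], "dr": [0, 0, 0], "hand": 1}, {"dp": [0, 0, 0], "dr": [0, 0, 0], "hand": 1}, {"dp": [0, 0, 0], "dr": [0, 0, 0], "hand": 1}, {"dp": [0, 0, 0], "dr": [0, 0, 0], "hand": 1}, {"dp": [0, 0, 0], "dr": [0, 0, 0], "hand": 1}, {"dp": [0, 0, 0], "dr": [0, 0, 0], "hand": 1}, {"dp": [0, 0, 0], "dr": [0, 0, 0], "hand": 1}]'

```text
clock: 19.15
ee_pos: [440.6, -11.9, 26.2]
orientation: [3.14, -0.079, 0.003]
ft_force: [-1.1, 0.9, 12.1]
opening: 21.9
grasp_force: 58.2
```

>>> jog_arm --commands '[{"dp": [0, 0, -0.06], "dr": [0, 0, 0], "hand": 1}, {"dp": [0, 0, -0.06], "dr": [0, 0, 0], "hand": 1}, {"dp": [0, 0, -0.06], "dr": [0, 0, -0.008], "hand": 1}, {"dp": [0, 0, -0.06], "dr": [0, 0, 0], "hand": 1}, {"dp": [0.0756, -0.0167, 0], "dr": [0, 0, 0], "hand": 1}, {"dp": [0.0756, -0.0167, 0], "dr": [0, 0, 0], "hand": 1}, {"dp": [0.0756, -0.0167, 0], "dr": [0, 0, 0], "hand": 1}, {"dp": [0.0756, -0.0167, 0], "dr": [0, 0, 0], "hand": 1}, {"dp": [0.0756, -0.0167, 0], "dr": [0, 0, 0], "hand": 1}, {"dp": [0.0756, -0.0167, 0], "dr": [0, 0, 0], "hand": 1}, {"dp": [0, 0, 0.05], "dr": [0, 0, 0], "hand": 1}, {"dp": [0, 0, 0.05], "dr": [0, 0, 0], "hand": 1}]'

```text
clock: 20.15
ee_pos: [623.3, 28.6, 81.6]
orientation: [3.141, 0.001, 0.005]
ft_force: [0.1, -0.6, -1.9]
opening: 21.6
grasp_force: 59.0
```

>>> jog_arm --commands '[{"dp": [0, 0, 0.06], "dr": [0, 0, 0], "hand": 1}, {"dp": [0, 0, 0.04], "dr": [0, 0, 0], "hand": 1}, {"dp": [0, 0, 0.02], "dr": [0, 0, 0], "hand": 1}, {"dp": [0, 0, 0.004], "dr": [0, 0, 0], "hand": 1}, {"dp": [0, 0, 0], "dr": [0, 0, 0], "hand": 1}, {"dp": [0, 0, 0], "dr": [0, 0, 0], "hand": 0.62}, {"dp": [0, 0, 0], "dr": [0, 0, 0], "hand": 0.62}, {"dp": [0, 0, 0], "dr": [0, 0, 0], "hand": 0.62}, {"dp": [0, 0, -0.06], "dr": [0, 0, 0], "hand": 0.62}, {"dp": [0, 0, -0.08], "dr": [0, 0, 0], "hand": 0.62}, {"dp": [0, 0, -0.08], "dr": [0, 0, 0], "hand": 0.62}]'

```text
clock: 21.07
ee_pos: [621.3, 28.2, 120.6]
orientation: [3.142, -0.0, -0.001]
ft_force: [0.1, -1.2, 0.6]
opening: 32.5
grasp_force: 0.0
```

>>> jog_arm --commands '[{"dp": [-0.0725, -0.0217, 0], "dr": [0, 0, 0], "hand": 0.3}, {"dp": [-0.0725, -0.0217, 0], "dr": [0, 0, 0], "hand": 0.3}, {"dp": [-0.0725, -0.0217, 0], "dr": [0, 0, 0], "hand": 0.3}, {"dp": [-0.0725, -0.0217, 0], "dr": [0, 0, 0], "hand": 0.3}, {"dp": [-0.0725, -0.0217, 0], "dr": [0, 0, 0], "hand": 0.3}, {"dp": [-0.0725, -0.0217, 0], "dr": [0, 0, 0], "hand": 0.3}, {"dp": [-0.0725, -0.0217, 0], "dr": [0, 0, 0], "hand": 0.3}]'

```text
clock: 21.65
ee_pos: [417.4, 89.3, 120.1]
orientation: [-3.142, 0.0, -0.002]
ft_force: [0.5, 0.3, 0.8]
opening: 59.8
grasp_force: 0.0
```

>>> jog_arm --commands '[{"dp": [0, 0, 0], "dr": [0, 0, -0.0182], "hand": 0.3}, {"dp": [0, 0, 0], "dr": [0, 0, -0.0182], "hand": 0.3}, {"dp": [0, 0, 0], "dr": [0, 0, -0.0182], "hand": 0.3}, {"dp": [0, 0, 0], "dr": [0, 0, -0.0182], "hand": 0.3}, {"dp": [0, 0, 0], "dr": [0, 0, -0.0182], "hand": 0.3}, {"dp": [0, 0, 0], "dr": [0, 0, -0.0182], "hand": 0.3}, {"dp": [0, 0, 0], "dr": [0, 0, -0.0182], "hand": 0.3}, {"dp": [0, 0, 0], "dr": [0, 0, -0.0182], "hand": 0.3}, {"dp": [0, 0, 0], "dr": [0, 0, -0.0182], "hand": 0.3}, {"dp": [0, 0, 0], "dr": [0, 0, -0.0182], "hand": 0.3}, {"dp": [0, 0, 0], "dr": [0, 0, -0.0182], "hand": 0.3}, {"dp": [0, 0, 0], "dr": [0, 0, -0.0182], "hand": 0.3}]'

```text
clock: 22.65
ee_pos: [418.8, 89.0, 120.1]
orientation: [2.424, 1.997, 0.002]
ft_force: [0.0, -0.4, 0.4]
opening: 59.9
grasp_force: 0.0
```

```bash
python3 - <<'E'
from h import *
from plan import start
print(start(),arm.get_state()['joint_pos'])
T=arm.grab_frame('top');S_=arm.grab_frame('side')
f=lambda im,x,y,w,h:cv2.resize(im[y:y+h,x:x+w,::-1],(400,300),interpolation=cv2.INTER_CUBIC)
cv2.imwrite('pics/c3.png',np.vstack([np.hstack([f(T,220,270,80,60),f(S_,330,265,80,60)]),np.hstack([f(T,270,175,100,75),f(S_,230,230,120,90)])]))
for c in('top','side'):
    b=near(traces(c,'pin'),proj(c,[(424,119,40)])[0])
    if b: print(c,b[0],b[1].sum(),fit(M['pin'],[(c,b[1])],(424,119,38,-.2),[0,1,3]))
E
```

```text
(array([418.84249638,  88.99933758, 120.07751295]), np.float64(1.3779819756209066), array([ 1.37685811e-03, -2.39981815e-05, -9.99999052e-01])) [ 5.49131311e-02  4.37889145e-01  2.16473631e+00 -1.94370852e-04
  5.37593741e-01  2.47894530e-01]
side 0.61 242.0 (array([ 4.25905046e+02,  1.16441946e+02,  3.80000000e+01, -1.79725967e-01]), np.float64(0.1248854398727417))
```

View pics/c3.png

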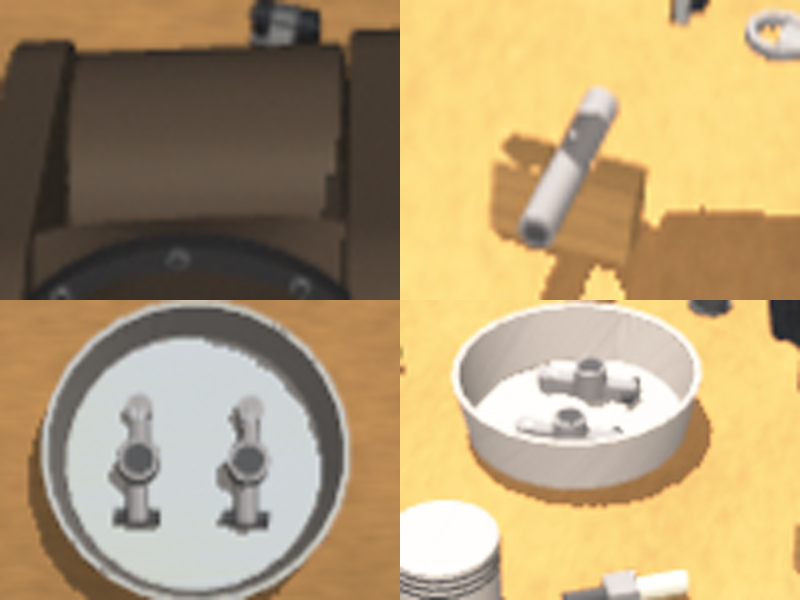

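Both rockers lie flat in the pan (bore centres at (138,462) and (247,462) in the crop), and the pin is still in its cradle. I descend and grip the pin.

>>> jog_arm --commands '[{"dp": [0, 0, 0.06], "dr": [0, 0, 0], "hand": 0.3}, {"dp": [0, 0, 0.06], "dr": [0, 0, 0], "hand": 0.3}, {"dp": [0, 0, 0.05], "dr": [0, 0, 0], "hand": 0.3}, {"dp": [0, 0, 0.02], "dr": [0, 0, 0], "hand": 0.3}, {"dp": [0, 0, 0.0075], "dr": [0, 0, 0], "hand": 0.3}, {"dp": [0, 0, 0], "dr": [0, 0, 0], "hand": 0.3}, {"dp": [0, 0, 0], "dr": [0, 0, 0], "hand": 0.3}]'

```text
clock: 23.43
ee_pos: [418.9, 89.0, 41.1]
orientation: [2.431, 1.989, 0.001]
ft_force: [1.1, 0.6, -0.2]
opening: 59.7
grasp_force: 0.0
```

>>> jog_arm --commands '[{"dp": [0, 0, 0], "dr": [0, 0, 0], "hand": 1}, {"dp": [0, 0, 0], "dr": [0, 0, 0], "hand": 1}, {"dp": [0, 0, 0], "dr": [0, 0, 0], "hand": 1}, {"dp": [0, 0, 0], "dr": [0, 0, 0], "hand": 1}, {"dp": [0, 0, 0], "dr": [0, 0, 0], "hand": 1}, {"dp": [0, 0, 0], "dr": [0, 0, 0], "hand": 1}, {"dp": [0, 0, 0], "dr": [0, 0, 0], "hand": 1}, {"dp": [0, 0, 0], "dr": [0, 0, 0], "hand": 1}]' --squeeze 80

```text
clock: 24.1
ee_pos: [418.8, 88.9, 40.7]
orientation: [2.43, 1.99, 0.001]
ft_force: [0.2, -2.3, 5.4]
opening: 13.4
grasp_force: 77.9
```

>>> jog_arm --commands '[{"dp": [0, 0, -0.03], "dr": [0, 0, 0], "hand": 1}, {"dp": [0, 0, -0.06], "dr": [0, 0, 0], "hand": 1}, {"dp": [0, 0, -0.06], "dr": [0, 0, 0], "hand": 1}, {"dp": [0, 0, -0.0675], "dr": [0, 0, -0.0097], "hand": 1}, {"dp": [0, 0, 0], "dr": [0, 0, -0.0097], "hand": 1}, {"dp": [0.0725, 0.0391, 0], "dr": [0, 0, 0], "hand": 1}, {"dp": [0.0725, 0.0391, 0], "dr": [0, 0, 0], "hand": 1}, {"dp": [0.0725, 0.0391, 0], "dr": [0, 0, 0], "hand": 1}, {"dp": [0.0725, 0.0391, 0], "dr": [0, 0, 0], "hand": 1}, {"dp": [0.0725, 0.0391, 0], "dr": [0, 0, 0], "hand": 1}, {"dp": [0.0725, 0.0391, 0], "dr": [0, 0, 0], "hand": 1}, {"dp": [0, 0, 0], "dr": [0, 0, 0], "hand": 1}]'

```text
clock: 25.1
ee_pos: [527.9, 259.2, 127.2]
orientation: [2.302, 2.137, 0.004]
ft_force: [-1.0, -0.2, -1.5]
opening: 13.2
grasp_force: 78.2
```

```bash
cat > look.py <<'E'
import sys
from h import *
from plan import start
p,psi,z=start();print(p,psi)
T=arm.grab_frame('top');S_=arm.grab_frame('side')
np.save('T.npy',T);np.save('S.npy',S_)
f=lambda im,x,y,w,h:cv2.resize(im[y:y+h,x:x+w,::-1],(600,600*h//w),interpolation=cv2.INTER_CUBIC)
a=f(T,110,215,100,50);b=f(S_,230,320,100,50)
cv2.imwrite(sys.argv[1],np.vstack([a,b]))
E
python3 look.py pics/ins1.png
```

```text
[527.88719876 259.24675245 127.24077934] 1.4963312015087915
```

View pics/ins1.png

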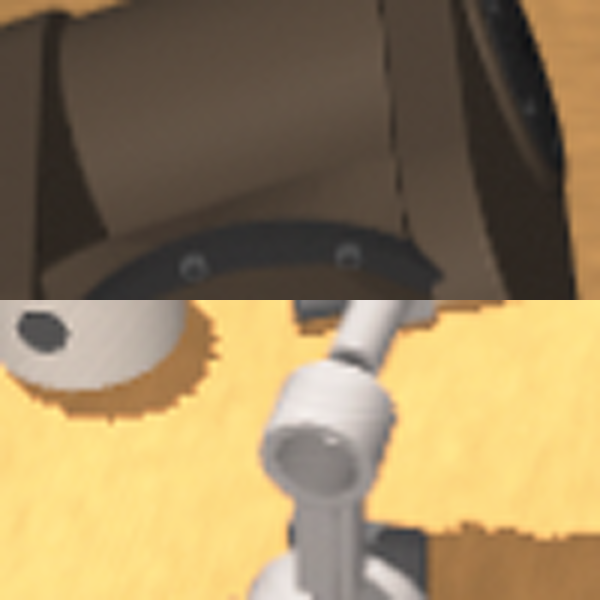

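The top view is blocked by the arm. The side view shows the pin's front end at crop (355,355), behind the ring, with the bore at (318,462). I overlay projected models in the side view to compare them.

```bash
cat > ov.py <<'E'
import sys
from h import *
from plan import start
S_=arm.grab_frame('side');p,psi,z=start();print(p,psi)
x0,y0,w,h,k=255,310,60,50,10
im=cv2.resize(S_[y0:y0+h,x0:x0+w,::-1],(w*k,h*k),interpolation=cv2.INTER_CUBIC)
def poly(P,col):
    uv=(proj('side',P)-[x0,y0]+.5)*k; cv2.polylines(im,[np.round(uv).astype(np.int32)],True,col,1)
ex,ey,ez,yw=[float(v) for v in sys.argv[2:6]];off=float(sys.argv[6])
t=np.linspace(0,2*np.pi,40)
def circ(c,r,yaw,y): R=cv2.Rodrigues(np.array([0,0,yaw]))[0]; return np.array([[r*np.cos(q),y,r*np.sin(q)] for q in t])@R.T+c
e=np.array([ex,ey,ez])
for y,r in((12,16.5),(12,11),(-12,16.5)): poly(circ(e,r,yw,y),(0,0,255))
u=np.array([np.cos(psi),np.sin(psi),0]);pc=p+u*off-np.array([0,0,2.7])
for y in(45,30,15): poly(circ(pc,8,psi-np.pi/2,y),(255,0,0))
print('pin centre',pc,'rel to eye along/lat/up',(pc-e)@[-np.sin(yw),np.cos(yw),0],(pc-e)@[np.cos(yw),np.sin(yw),0],pc[2]-ez)
cv2.imwrite(sys.argv[1],im)
E
python3 ov.py pics/ov1.png 532.3 361 125 -.07 30
```

```text
[524.75356948 255.13535696 126.86001661] 1.4948360980972422
pin centre [527.03018554 285.04884922 124.16001661] rel to eye along/lat/up -76.13373225869599 0.0553310560204201 -0.8399833851952252
```

View pics/ov1.png

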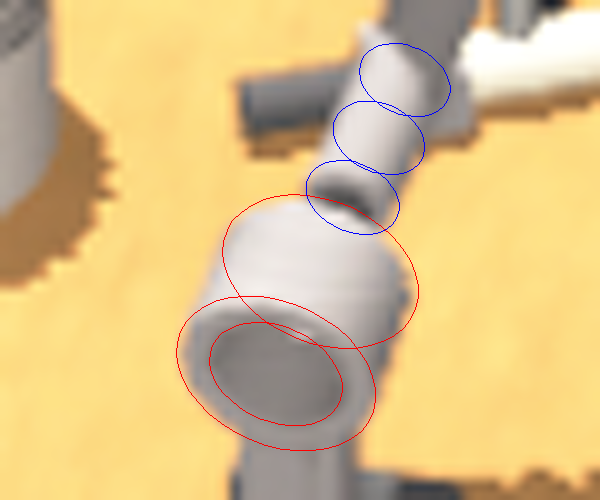

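The projected pin (blue) and ring (red) match the picture to within about 1 mm; the pin sits 0.8 mm low. I raise it slightly and start inserting.

>>> jog_arm --commands '[{"dp": [0.02, 0, -0.002], "dr": [0, 0, 0], "hand": 1}, {"dp": [0.02, 0, 0], "dr": [0, 0, 0], "hand": 1}, {"dp": [0.01, 0, 0], "dr": [0, 0, 0], "hand": 1}, {"dp": [0.01, 0, 0], "dr": [0, 0, 0], "hand": 1}, {"dp": [0.01, 0, 0], "dr": [0, 0, 0], "hand": 1}, {"dp": [0, 0, 0], "dr": [0, 0, 0], "hand": 1}, {"dp": [0, 0, 0], "dr": [0, 0, 0], "hand": 1}]'

```text
clock: 25.83
ee_pos: [527.6, 283.3, 128.2]
orientation: [2.305, 2.135, -0.0]
ft_force: [0.9, -0.1, -1.6]
opening: 13.3
grasp_force: 78.2
```

>>> jog_arm --commands '[{"dp": [0.01, 0, 0], "dr": [0, 0, 0], "hand": 1}, {"dp": [0.01, 0, 0], "dr": [0, 0, 0], "hand": 1}, {"dp": [0.01, 0, 0], "dr": [0, 0, 0], "hand": 1}, {"dp": [0.01, 0, 0], "dr": [0, 0, 0], "hand": 1}, {"dp": [0.01, 0, 0], "dr": [0, 0, 0], "hand": 1}, {"dp": [0.01, 0, 0], "dr": [0, 0, 0], "hand": 1}, {"dp": [0, 0, 0], "dr": [0, 0, 0], "hand": 1}, {"dp": [0, 0, 0], "dr": [0, 0, 0], "hand": 1}]'

```text
clock: 26.5
ee_pos: [529.4, 307.4, 128.2]
orientation: [2.304, 2.135, -0.0]
ft_force: [-0.3, -0.1, -1.0]
opening: 13.5
grasp_force: 78.2
```

```bash
python3 ov.py pics/ov2.png 532.3 361 125 -.07 30
```

```text
[529.40096995 307.18389816 128.17788899] 1.4944613296388831
pin centre [531.68879648 337.09653512 125.47788899] rel to eye along/lat/up -23.88767461511149 1.062169712962886 0.47788899296467946
```

View pics/ov2.png

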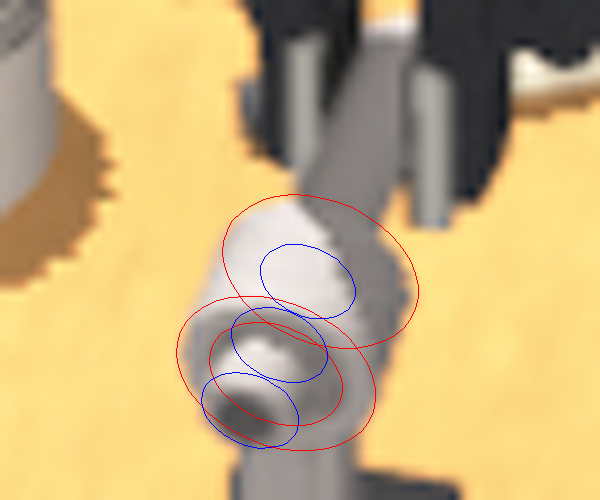

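The pin's tip shows through the bore at (247,412), matching the prediction, with no contact force. I push the remaining 24 mm.

>>> jog_arm --commands '[{"dp": [0.01, 0, 0], "dr": [0, 0, 0], "hand": 1}, {"dp": [0.01, 0, 0], "dr": [0, 0, 0], "hand": 1}, {"dp": [0.01, 0, 0], "dr": [0, 0, 0], "hand": 1}, {"dp": [0.01, 0, 0], "dr": [0, 0, 0], "hand": 1}, {"dp": [0.01, 0, 0], "dr": [0, 0, 0], "hand": 1}, {"dp": [0.01, 0, 0], "dr": [0, 0, 0], "hand": 1}, {"dp": [0, 0, 0], "dr": [0, 0, 0], "hand": 1}, {"dp": [0, 0, 0], "dr": [0, 0, 0], "hand": 1}]'

```text
clock: 27.22
ee_pos: [531.2, 331.3, 128.2]
orientation: [2.304, 2.135, -0.0]
ft_force: [0.9, -0.4, -0.3]
opening: 13.9
grasp_force: 78.2
```

```bash
sed -i 's/x0,y0,w,h,k=255,310,60,50,10/x0,y0,w,h,k=250,310,64,60,10/' ov.py; python3 ov.py pics/ov3.png 532.3 361 125 -.07 30
```

```text
[531.26312931 331.09946575 128.18640253] 1.494344279920127
pin centre [533.55445709 361.01183471 125.48640253] rel to eye along/lat/up 0.0995460309869924 1.250557174605641 0.4864025279227491
```

View pics/ov3.png

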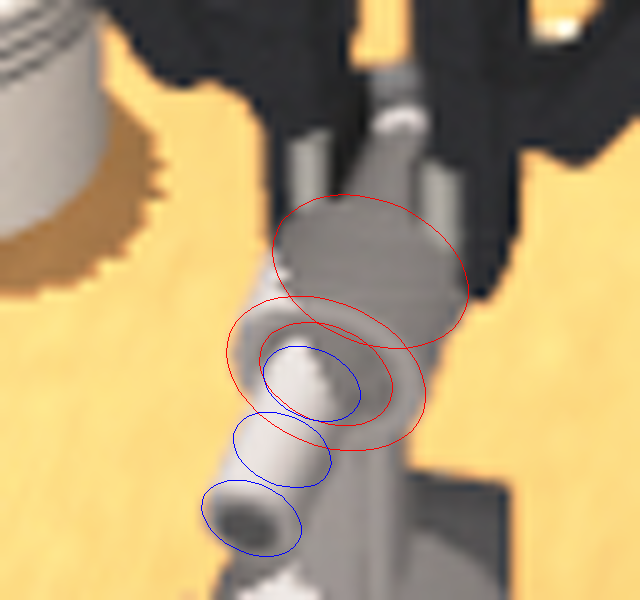

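The pin sticks out in front as predicted, with its end at (250,518) and centred to about 1 mm. I lower it onto the bore, release it and retreat upward.

>>> jog_arm --commands '[{"dp": [0, 0, 0.003], "dr": [0, 0, 0], "hand": 1}, {"dp": [0, 0, 0.003], "dr": [0, 0, 0], "hand": 1}, {"dp": [0, 0, 0], "dr": [0, 0, 0], "hand": 1}, {"dp": [0, 0, 0], "dr": [0, 0, 0], "hand": 1}]'

```text
clock: 27.6
ee_pos: [531.3, 331.0, 125.8]
orientation: [-2.305, -2.135, 0.0]
ft_force: [-0.4, -0.1, 0.3]
opening: 13.2
grasp_force: 78.2
```

>>> jog_arm --commands '[{"dp": [0, 0, 0], "dr": [0, 0, 0], "hand": 0.85}, {"dp": [0, 0, 0], "dr": [0, 0, 0], "hand": 0.75}, {"dp": [0, 0, 0], "dr": [0, 0, 0], "hand": 0.6}, {"dp": [0, 0, 0], "dr": [0, 0, 0], "hand": 0.45}, {"dp": [0, 0, 0], "dr": [0, 0, 0], "hand": 0.45}, {"dp": [0, 0, 0], "dr": [0, 0, 0], "hand": 0.45}]'

```text
clock: 28.1
ee_pos: [531.4, 331.1, 125.9]
orientation: [2.305, 2.135, 0.0]
ft_force: [0.4, 0.2, 0.4]
opening: 47.2
grasp_force: 0.0
```

>>> jog_arm --commands '[{"dp": [0, 0, -0.03], "dr": [0, 0, 0], "hand": 0.45}, {"dp": [0, 0, -0.06], "dr": [0, 0, 0], "hand": 0.45}, {"dp": [0, 0, -0.07], "dr": [0, 0, 0], "hand": 0.45}, {"dp": [0, 0, -0.07], "dr": [0, 0, 0], "hand": 0.45}, {"dp": [-0.07, 0, 0], "dr": [0, 0, 0], "hand": 0.45}, {"dp": [-0.08, 0, 0], "dr": [0, 0, 0], "hand": 0.45}, {"dp": [-0.08, 0, 0], "dr": [0, 0, 0], "hand": 0.45}, {"dp": [-0.08, 0, 0], "dr": [0, 0, 0], "hand": 0.45}, {"dp": [-0.08, 0, 0], "dr": [0, 0, 0], "hand": 0.45}, {"dp": [-0.08, 0, 0], "dr": [0, 0, 0], "hand": 0.45}, {"dp": [0, 0, 0], "dr": [0, 0, 0], "hand": 0.45}, {"dp": [0, 0, 0], "dr": [0, 0, 0], "hand": 0.45}]'

```text
clock: 29.1
ee_pos: [517.1, 142.4, 218.9]
orientation: [2.307, 2.131, 0.001]
ft_force: [0.4, 0.5, -0.7]
opening: 47.3
grasp_force: 0.0
```

```bash
python3 look.py pics/fin.png; python3 - <<'E'
from h import *
T=np.load('T.npy');S_=np.load('S.npy')
f=lambda im,x,y,w,h:cv2.resize(im[y:y+h,x:x+w,::-1],(400,300),interpolation=cv2.INTER_CUBIC)
cv2.imwrite('pics/fin.png',np.vstack([np.hstack([f(T,110,215,80,60),f(S_,240,310,120,90)]),np.hstack([cv2.resize(T[:,:,::-1],(400,300)),cv2.resize(S_[:,:,::-1],(400,300))])]))
for c in('top','side'):
    b=near(traces(c,'pin'),proj(c,[(532,361,122)])[0])
    if b: print(c,b[0],fit(M['pin'],[(c,b[1])],(532,361,122,-.07),[0,1,3]))
E
```

```text
[517.14619958 142.42801674 218.92283785] 1.4915636120398317
top 0.59 (array([ 5.30001069e+02,  3.60975708e+02,  1.22000000e+02, -3.77682059e-02]), np.float64(0.3330746293067932))
side 0.56 (array([ 5.31320915e+02,  3.61214572e+02,  1.22000000e+02, -4.06268357e-02]), np.float64(0.3763579726219177))
```

View pics/fin.png

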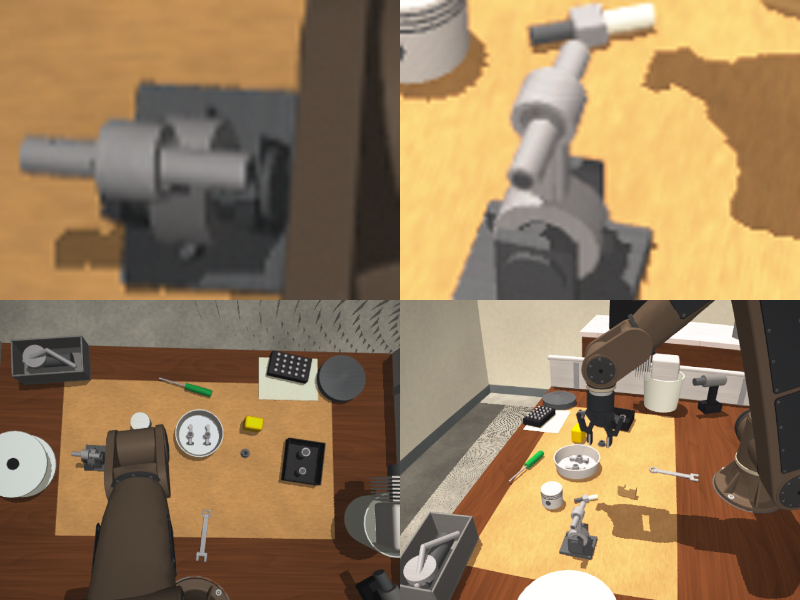

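The pin rests through the ring, with both ends out (top crop (20,155) to (250,170)) by about the same length once parallax is allowed for. The sockets are in the tray, the rockers in the pan, and everything else is undisturbed.

```bash
python3 -c "
from station import arm
print(arm.job_done())"
```

```text
the job is handed in; nothing more can be done
None
```

I handed the job in at about 29 s: both sockets stand in the tray, both rocker arms lie in the pan, and the gudgeon pin rests through the rod's ring, sticking out about equally on each side by my camera measurements; no verdict came back.

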